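# Roll the rim of a copper tray on a hand-turned bead roller

## Task

Lower the roller arm gently by its black crossbar until the brass roller presses on the rim of the copper tray. Then turn the wheel clockwise (seen from above) by its upright handles, the roller staying down on the rim all the while, until the red handle has passed the yellow pointer once and come round to stand at the pointer again. Leave the roller on the rim, and do not disturb the mallet, pot, oil can and bowl beside the machine.

Things in the scene. Friction and masses are not known exactly. Their poses are not given: they have to be found in the camera images.
- machine: Green bead-rolling machine fixed to the bench. Origin on the bench under the wheel's centre; x points away from the robot, y left, z up; its yaw varies. Base plate 400 x 260 mm, 30 mm high. The wheel slopes down towards the robot: its normal leans 0.42 rad (24 degrees) from vertical towards -x, (-0.408, 0, 0.913) here; uphill along the wheel is (0.913, 0, 0.408).
- hoop (a point): Middle of the level crossbar (along y) of a dark 20 mm steel hoop over the wheel: machine x = 0, z = 410 mm; uprights at x = 100, y = +-220 mm; a 44 mm thick lamp on the bar's left end. It leaves no room for an upright gripper over the wheel's middle, but there is room for a gripper tilted along the wheel's normal.
- hub (a point): Centre of the wheel's upper face (on the wheel's axis), 140 mm above the bench. Fixed to the machine; the axes are the machine's.
- wheel (a joint): Angle of the steel wheel (244 mm across, 14 mm thick), rad. Grows clockwise seen from above. 0 with the red handle at the yellow pointer, straight left (machine +y) of the hub; starts between -1.8 and -0.3; 6.283 is the second arrival at the pointer. Stays where it is left; about 5 N at a handle turns it, so a handle must be held firmly (50 N or so). Stops at -2.2 and 8.5.
- grip_red_mid (a point): Grip point of the red handle: on its axis, 58 mm above the wheel's face. Two handles stand along the wheel's normal, half a turn apart, 108 mm from its axis: freely spinning sleeves 26 mm across, top 80 mm above the face. They pass under the roller arm at the uphill side, but a gripper holding one cannot: let go and take the other.
- grip_black_mid (a point): Grip point of the black handle, likewise.
- pointer (a point): Tip of the yellow pointer, just outside the wheel's edge, at the left (machine +y).
- tray: Round copper tray fixed on the wheel and turning with it, 152 mm across; origin at its underside's centre, z along the wheel's normal, upper edge of the rim 20 mm above the origin. It stands on packing of unknown thickness: its underside lies 2 to 12 mm above the wheel's face.
- bar (a point): Centre of the black crossbar handle, 20 mm thick, 66 mm long along the machine's y, at the front end of the steel roller arm. The arm is hinged about a pin along machine y, which lies from the hub 200 mm uphill and 100 mm along the wheel's normal. With the arm lowered parallel to the wheel, the bar is 200 mm downhill of the pin and 12 mm farther along the normal.
- roller (a point): Lowest point of the brass roller (28 mm across) under the arm, 132 mm from the pin; it comes down on the tray's rim at the uphill side. The arm starts raised 0.30 to 0.55 rad above parallel and touches the rim at 0 to 0.08 rad, as the packing under the tray goes. A stiff hinge keeps it where it is left; a few N on the crossbar move it.
- mallet: Bystander: wooden mallet 240 mm long lying to the front left of the machine; origin under its middle.
- pot: Bystander: copper pot, 90 mm across, 60 mm high, front right of the machine; origin under its middle.
- oil: Bystander: blue oil can, 60 mm across, 130 mm high, right of the machine; origin under its middle.
- bowl: Bystander: brass bowl, 110 mm across, 50 mm high, left of the machine; origin under its middle.

How it is judged:
By the outcome, as a careful person would: the job done as asked, in the order asked, and still so for the second after the job is handed in, with the robot touching nothing.
It also fails if it takes over 72 s, if anything falls off the work surface, if the arm or the gripper's body presses on something with over 40 N, if the wrist force passes 120 N, or if a joint passes its speed limit or range.

## Robot

A 7-joint arm with a two-finger parallel gripper is mounted at the origin on the work surface. World frame = base frame: x ahead of the robot, y to its left, z up, the work surface at z = 0. Lengths are in m, angles in rad, forces in N, time in s.
With the tool pointing down it reaches from about 0.425 to 0.875 m from the base axis. Payload 4.7 kg.
Tool frame: the origin (TCP) lies midway between the tips of the shut fingers; the grasp point (between the pads) lies 19 mm behind it; z points along the fingers, x is the direction in which the jaws open and shut, and the axes are right-handed (so a half turn about z gives the same grasp; the last joint's range is limited). The gripper opens to 87 mm and grips with 3 to 60 N. Pads are 19 mm wide; open, the fingers measure 117 mm over their backs; the gripper's body (75 mm by 190 mm) begins 51 mm behind the grasp point.
Start: joints at [1.118, 0.321, -0.07, 1.45, 0.023, 1.371, -0.057], TCP at [0.293, -0.58, 0.191] pointing down, gripper open.
Joint ranges: [-2.86, 2.86], [-0.3, 2.09], [-1.38, 1.24], [0.06, 2.45], [-1.56, 4.7], [0.09, 2.05], [-2.69, 2.69]. Speed limits (rad/s): [2.57, 2.57, 3.14, 3.14, 3.14, 3.14, 3.14].

## Interface

Orientations are given as a rotation vector (axis times angle).
In Python, from bench import get_state, eyes, ticket gives the robot as it stands.
- The arm moves only by the tool carry_out, never from a script. Its argument "motion" is a list of rows, each a list of 2 entries, a list of its own where there are three numbers: the shift along the world's x, y, z in m, then the turn about the world's z in rad. A call has 1 to 20 rows; each row is the pose to reach, as a shift and turn from the pose commanded when the call began; what a row does not reach only later rows make up. A row lasts 1/10 s, in which the tool goes at most 50 mm and 8.59 degrees, less where a joint would pass 70% of its speed; a pose out of reach is approached as far as the arm can. A call with a gripper value outside its range is refused whole. "grip" is the gripper command: -1 is fully open, 1 is shut, values between are in proportion, set as the call begins (left out, the last holds). The fingers move at their own pace and stop on an object; "squeeze" is the grip in N (left out, the last holds). Time passes only in rows, so rows that repeat a pose let the fingers close. It gives the time, the measured TCP pose, the force and the opening at its end, in the units of the state.
- get_state(): the state, without advancing time (a new reading comes with each control period).
- eyes.get_image(name): name is "scene" or "top"; returns a dict with "pixels" (420x560x3 uint8, blue, green, red), "mtx" (3x3 intrinsics, pixels), "extrinsics" (4x4, takes a point from camera to world coordinates). Camera axes: x right, y down, z forward; pixel columns grow to the right and rows downward; lengths in m; the calibration is good to about 2 mm. A picture is of the moment at which its call begins. There is no depth.
- ticket.close_job(): hands the job in, once; it reports no verdict.
The state is a dict: "time": time; "joint_positions": joint angles; "qd": joint speeds; "joint_torque": joint torques, N m; "position": TCP position; "tool_rot": TCP orientation; "ft_force": force on the tool from outside, world axes, zero at the start; "torque": the same for the moment, N m; "grip_width": opening from 0.0 (shut) to 1.0 (fully open).
Only numpy, scipy, OpenCV 4.12 (cv2) and the standard library are available. Lean on these libraries where they do the work, as an engineer would, in place of code of your own. Each camera call takes 0.05 s, during which the arm holds its last target. There are 200 camera calls.

## Working session

There is one attempt and no reset: what is moved stays moved. The work goes in short steps, Python scripts to look and compute and a tool call to move; the robot and the scene stay as the last step left them, time stands still between calls to the robot, and variables do not carry over. Pictures are saved under pics/ and viewed, about 8 in all and at most 12, crops included, and the job is handed in when it is done.

Besides the shell and the picture viewer there is one more tool, called after "Request:" in YAML: its name, and indented under it one key for each argument. carry_out: Moves the arm, as the interface text tells. Its arguments: {"type":"object","properties":{"motion":{"type":"array","items":{"type":"array"}},"grip":{"type":"number"},"squeeze":{"type":"number"}},"required":["motion"]}

```bash
ls; mkdir -p pics; python3 - <<'E'
from bench import get_state, eyes
import cv2,numpy as np
print(get_state())
for n in("scene","top"):
    d=eyes.get_image(n); cv2.imwrite(f"pics/{n}0.png",d["pixels"]); print(n,d["mtx"],d["extrinsics"])
E
```

```text
pics
{'time': 0.0, 'joint_positions': array([ 1.11806988,  0.32184314, -0.07009985,  1.45165934,  0.02261513,
        1.37077149, -0.05690728]), 'qd': array([ 7.33729308e-04,  2.26793778e-04, -1.06372041e-03,  4.85419367e-04,
       -1.47790212e-04,  6.57113815e-05,  4.20878025e-04]), 'joint_torque': array([-2.16248504e-04, -4.91286707e+01, -4.03952440e-01, -3.12526631e+01,
       -6.39117393e-02,  4.34871786e-02,  1.87100641e-04]), 'position': array([ 0.29222248, -0.579938  ,  0.18965646]), 'tool_rot': array([-2.67428493e+00,  1.64685626e+00,  2.61570367e-03]), 'ft_force': array([ 0.86764403, -0.05304388, -0.19474867]), 'torque': array([-0.01626924, -0.05096543,  0.00374938]), 'grip_width': 1.000327945161737}
scene [[415.34444597   0.         283.05174385]
 [  0.         415.34444597 214.08301975]
 [  0.           0.           1.        ]] [[-0.46716138  0.60739781 -0.64251704  1.21104202]
 [ 0.88400034  0.33518425 -0.32587561  0.38593988]
 [ 0.01742546 -0.72022178 -0.69352501  0.93713424]
 [ 0.          0.          0.          1.        ]]
top [[520.81583903   0.         273.24636074]
 [  0.         520.81583903 209.22793355]
 [  0.           0.           1.        ]] [[ 0.02691337 -0.99417589  0.10435505  0.44367094]
 [-0.99961524 -0.0260648   0.00948701  0.0394287 ]
 [-0.00671176 -0.10457022 -0.99449486  1.60566652]
 [ 0.          0.          0.          1.        ]]
```

View pics/scene0.png

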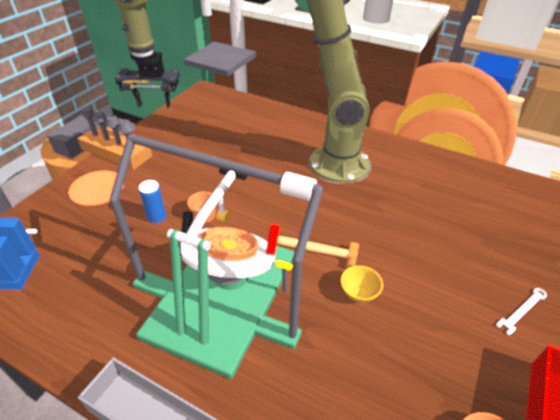

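View pics/top0.png

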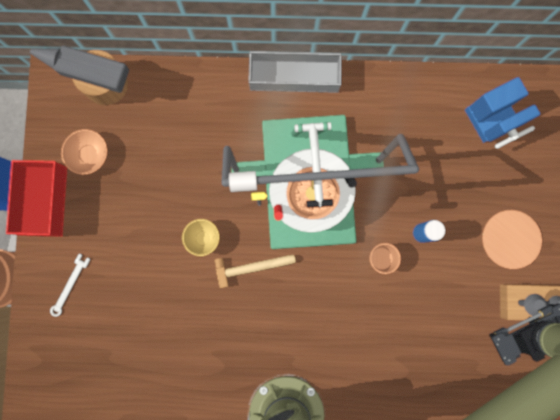

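The scene view shows the hoop, with its lamp at about (298,185), the red handle at (273,240) and the pointer at (284,265). In the top view the hub is near (312,190), red at (278,212), black at (352,182) and the pointer at (259,196). I'll enlarge both.

```bash
python3 - <<'E'
import cv2
a=cv2.imread("pics/scene0.png")[160:360,130:330]; cv2.imwrite("pics/sc.png",cv2.resize(a,None,fx=3,fy=3,interpolation=cv2.INTER_CUBIC))
a=cv2.imread("pics/top0.png")[110:255,220:420]; cv2.imwrite("pics/tc.png",cv2.resize(a,None,fx=4,fy=4,interpolation=cv2.INTER_CUBIC))
E
```

```text
(no output)
```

View pics/sc.png

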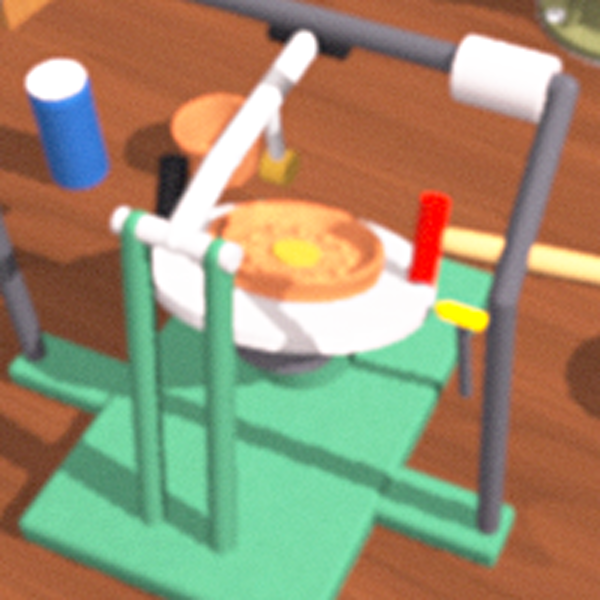

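View pics/tc.png

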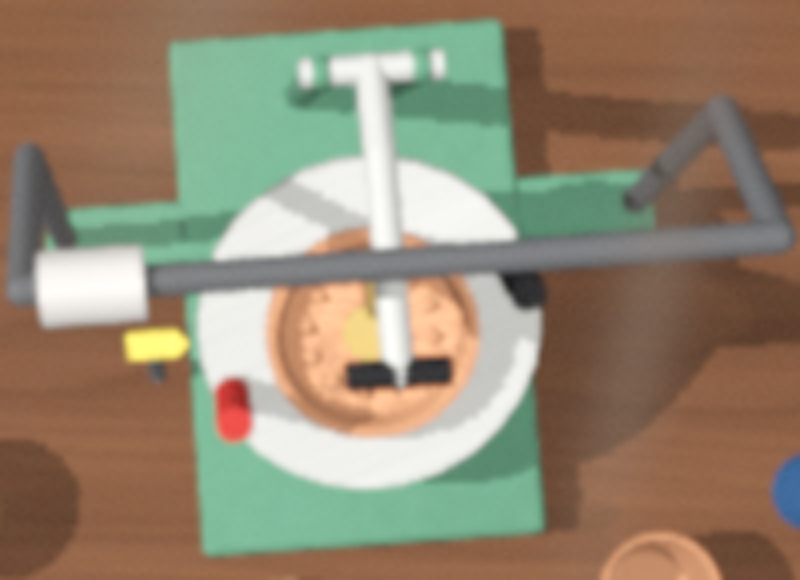

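The crops are clear. In full-frame pixels, the red handle's top is at top (278.5,216) and scene (275,226), the bar's centre at top (320,203) and scene (234,174), and the pin's middle at top (313,127) and scene (189,240). Next I fit the machine's pose to these points.

```bash
cat > h.py <<'E'
import numpy as np, cv2, json
from bench import get_state, eyes
from scipy.optimize import least_squares
n=np.array([-.408,0,.913]); u=np.array([.913,0,.408]); yv=np.array([0,1.,0]); hub=np.array([0,0,.14])
def rad(phi): return yv*np.cos(phi)+u*np.sin(phi)   # clockwise: left -> uphill
def handle(phi,h,who=0): return hub+.108*rad(phi+np.pi*who)+h*n
pin=hub+.2*u+.1*n
def arm(a,d,h):  # d downhill, h normal, raised by a
    e=-u*np.cos(a)+n*np.sin(a); f=n*np.cos(a)+u*np.sin(a); return pin+d*e+h*f
def M(p,m):
    c,s=np.cos(m[2]),np.sin(m[2]); p=np.atleast_2d(p)
    return np.c_[c*p[:,0]-s*p[:,1]+m[0], s*p[:,0]+c*p[:,1]+m[1], p[:,2]]
def proj(P,mtx,E):
    W=np.linalg.inv(E); return cv2.projectPoints(np.asarray(P,float),cv2.Rodrigues(W[:3,:3])[0],W[:3,3],mtx,None)[0][:,0]
def cams(): return {k:eyes.get_image(k) for k in("scene","top")}
E
python3 - <<'E'
from h import *
C=cams()
T=lambda x,y:(220+x/4-.4,110+y/4-.4); S=lambda x,y:(130+x/3-.33,160+y/3-.33)
def model(p):
    m,phi,a=p[:3],p[3],p[4]
    top=[(pin+.0*yv,T(371,68)),(arm(a,.2,.012),T(399,373)),(hub+.22*yv+[0,0,.27],T(22,290)),(hub-.22*yv+[0,0,.27],T(780,235)),
     (handle(phi,.08),T(234,424)),(handle(phi,.0),T(233,388)),(handle(phi,.08,1),T(527,293)),
     (hub+.122*yv,T(196,325)),(hub-.122*yv,T(543,318)),(hub+.122*u,T(365,157)),(hub-.122*u,T(378,488))]
    sc=[(pin,S(177,240)),(arm(a,.2,.012),S(312,42)),(handle(phi,.08),S(436,198)),(handle(phi,0),S(424,281)),(handle(phi,.08,1),S(173,160)),
     (hub+.22*yv+[0,0,.27],S(566,88))]
    r=[]
    for L,k in((top,"top"),(sc,"scene")):
        r.append(proj(M(np.array([x[0] for x in L]),m),C[k]["mtx"],C[k]["extrinsics"])-np.array([x[1] for x in L]))
    return np.vstack(r)
s=least_squares(lambda p:model(p).ravel(),[.5,-.05,0,-.4,.4],loss="soft_l1")
print(s.x); print(np.round(model(s.x),1).tolist())
m=s.x[:3];json.dump(list(s.x),open("fit.json","w"))
for nm,p in dict(bar=arm(s.x[4],.2,.012),bar0=arm(0,.2,.012),red=handle(s.x[3],.058),redtop=handle(s.x[3],.08),hub=hub).items(): print(nm,p.round(3),M(p,m).round(3))
# triangulate red top, bar independently
for nm,a,b in(("redtop",T(234,424),S(436,198)),("bar",T(399,373),S(312,42)),("pin",T(371,68),S(177,240))):
    P=[C[k]["mtx"]@np.linalg.inv(C[k]["extrinsics"])[:3] for k in("top","scene")]
    X=cv2.triangulatePoints(P[0],P[1],np.array(a).reshape(2,1),np.array(b).reshape(2,1)).ravel();print("tri",nm,(X[:3]/X[3]).round(3))
# roller check
E
```

```text
[ 0.65096993 -0.05452184  0.09792354 -0.37228433  0.48949418]
[[-0.4, 0.2], [-0.3, 0.4], [-0.0, 0.0], [-0.6, 0.3], [0.1, 0.5], [-0.5, 0.5], [0.1, 0.1], [0.3, 3.7], [-0.7, -0.7], [-1.1, 0.3], [-0.5, 0.1], [-0.6, 0.2], [-1.3, -0.0], [-0.6, 0.1], [-1.7, 0.7], [0.1, -0.3], [-1.2, 0.6]]
bar [-0.057  0.     0.339] [[ 0.594 -0.06   0.339]]
bar0 [-0.046  0.     0.242] [[ 0.605 -0.059  0.242]]
red [-0.06   0.101  0.177] [[0.582 0.04  0.177]]
redtop [-0.069  0.101  0.197] [[0.573 0.039 0.197]]
hub [0.   0.   0.14] [[ 0.651 -0.055  0.14 ]]
tri redtop [0.574 0.04  0.199]
tri bar [ 0.594 -0.059  0.339]
tri pin [ 0.792 -0.041  0.313]
```

The fit is good, with residuals around 1 px and the triangulated points agreeing to 2 mm. It gives the machine at (0.651, -0.0545), yaw 0.098, wheel at -0.37 rad and arm at 0.49 rad. I go to the bar with the fingers straddling the arm and the jaws along machine y.

Request:
carry_out:
  motion:
    - [[0.05,0.1,0.12],-0.1]
    - [[0.1,0.2,0.22],-0.2]
    - [[0.1,0.2,0.22],-0.2]
    - [[0.1,0.2,0.22],-0.2]
    - [[0.1,0.2,0.22],-0.2]
    - [[0.1,0.2,0.22],-0.2]
    - [[0.1,0.2,0.22],-0.3]
    - [[0.23,0.5,0.24],-0.368]
    - [[0.23,0.5,0.24],-0.368]
    - [[0.23,0.5,0.24],-0.368]
    - [[0.23,0.5,0.24],-0.368]
    - [[0.23,0.5,0.24],-0.368]
    - [[0.23,0.5,0.24],-0.368]
    - [[0.23,0.5,0.24],-0.368]
    - [[0.28,0.519,0.2],-0.368]
    - [[0.29,0.519,0.185],-0.368]
    - [[0.29,0.519,0.185],-0.368]
    - [[0.29,0.519,0.185],-0.368]
  grip: 0.2
  squeeze: 40

```text
time: 2.0
position: [0.582, -0.0616, 0.375]
tool_rot: [2.328, -2.108, -0.003]
ft_force: [0.5, -0.6, 1.3]
grip_width: 0.401
```

```bash
python3 - <<'E'
from h import *
C=cams(); s=get_state(); print(s["time"],s["position"],s["ft_force"],s["grip_width"],s["joint_positions"])
from scipy.spatial.transform import Rotation as R
print(R.from_rotvec(s["tool_rot"]).as_matrix().round(3))
a=C["scene"]["pixels"][0:240,110:350]; b=C["top"]["pixels"][100:340,210:430]
cv2.imwrite("pics/p1.png",np.hstack([cv2.resize(a,(400,400)),cv2.resize(b,(367,400))]))
E
```

```text
2.1 [ 0.58228104 -0.06204768  0.37731875] [-0.2123419  -0.17134685 -0.08138344] 0.39767375435041424 [ 0.46754577  0.19318612 -0.4949637   1.26254114  0.09291699  1.70631948
 -1.47981065]
[[ 0.098 -0.995  0.002]
 [-0.995 -0.098 -0.001]
 [ 0.001 -0.002 -1.   ]]
```

View pics/p1.png

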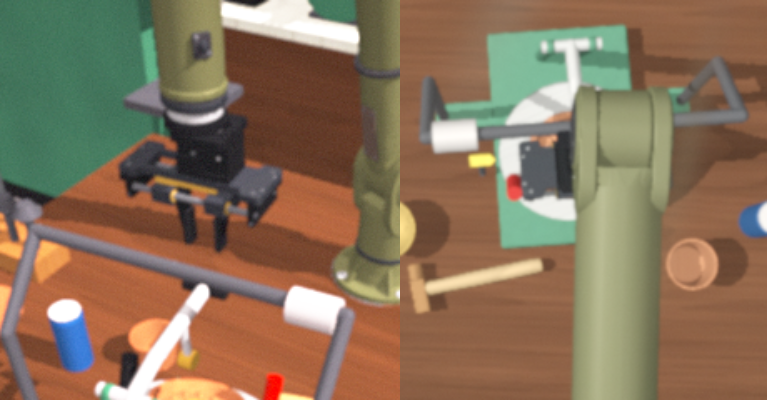

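The gripper is over the crossbar with its fingers either side of the arm. The bystanders (mallet, pot, can) are clear. Now I lower gently.

Request:
carry_out:
  motion:
    - [[0,0,-0.008],0]
    - [[0,0,-0.016],0]
    - [[0,0,-0.022],0]
    - [[0,0,-0.026],0]
    - [[0,0,-0.031],0]
    - [[0,0,-0.036],0]
    - [[0,0,-0.041],0]
    - [[0,0,-0.046],0]
    - [[0,0,-0.051],0]
    - [[0,0,-0.056],0]
    - [[0.001,0,-0.061],0]
    - [[0.001,0,-0.066],0]
    - [[0.001,0,-0.071],0]
    - [[0.002,0,-0.076],0]
    - [[0.002,0,-0.081],0]
    - [[0.003,0,-0.085],0]
    - [[0.003,0,-0.088],0]

```text
time: 3.8
position: [0.5855, -0.0615, 0.2873]
tool_rot: [2.328, -2.109, -0.0]
ft_force: [-0.7, -0.8, -0.5]
grip_width: 0.399
```

Request:
carry_out:
  motion:
    - [[0.001,0,-0.003],0]
    - [[0.002,0,-0.006],0]
    - [[0.002,0,-0.008],0]
    - [[0.003,0,-0.01],0]

```text
time: 4.2
position: [0.5885, -0.0615, 0.2777]
tool_rot: [2.328, -2.109, 0.0]
ft_force: [-1.2, 0.4, 0.4]
grip_width: 0.398
```

```bash
python3 - <<'E'
from h import *
C=cams(); s=get_state(); print(s["time"],s["position"],s["ft_force"])
a=C["scene"]["pixels"][90:290,130:330]
cv2.imwrite("pics/p2.png",cv2.resize(a,(600,600),interpolation=cv2.INTER_CUBIC))
E
```

```text
4.3 [ 0.58860362 -0.06147165  0.27744906] [-0.21161335 -0.20444487  0.4151529 ]
```

View pics/p2.png

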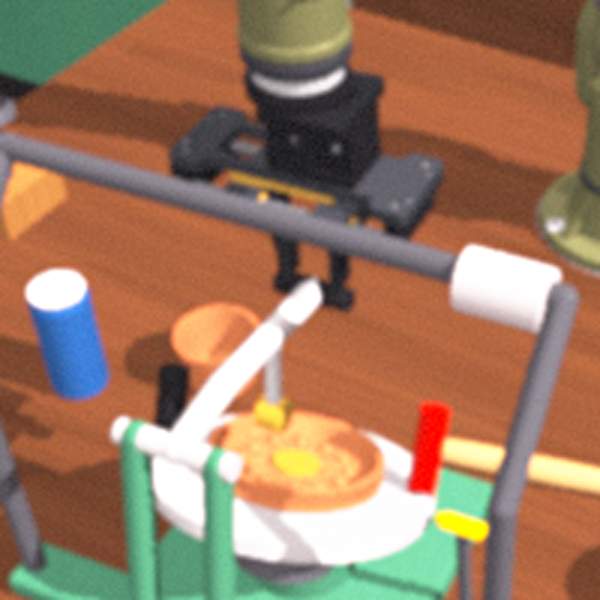

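The arm follows the fingers, and the roller at about (272,412) in this crop is just above the tray's rim. I continue in small steps and watch the force.

Request:
carry_out:
  motion:
    - [[0.001,0,-0.002],0]
    - [[0.001,0,-0.004],0]
    - [[0.002,0,-0.006],0]

```text
time: 4.6
position: [0.5905, -0.0615, 0.2717]
tool_rot: [2.328, -2.109, 0.0]
ft_force: [-1.5, 1.0, 0.8]
grip_width: 0.401
```

Request:
carry_out:
  motion:
    - [[0,0,-0.002],0]
    - [[0.001,0,-0.004],0]

```text
time: 4.8
position: [0.5914, -0.0615, 0.2677]
tool_rot: [2.328, -2.109, -0.0]
ft_force: [-0.8, 0.7, 0.7]
grip_width: 0.403
```

Request:
carry_out:
  motion:
    - [[0,0,-0.002],0]
    - [[0,0,-0.002],0]

```text
time: 5.0
position: [0.5915, -0.0615, 0.2654]
tool_rot: [2.328, -2.109, -0.0]
ft_force: [-0.1, -0.4, -0.3]
grip_width: 0.401
```

Request:
carry_out:
  motion:
    - [[0,0,-0.002],0]
    - [[0.001,0,-0.003],0]

```text
time: 5.2
position: [0.5923, -0.0615, 0.2627]
tool_rot: [2.328, -2.109, -0.0]
ft_force: [-0.7, 0.1, 0.3]
grip_width: 0.397
```

Request:
carry_out:
  motion:
    - [[0,0,-0.001],0]
    - [[0,0,-0.002],0]

```text
time: 5.4
position: [0.5926, -0.0615, 0.2608]
tool_rot: [-2.328, 2.109, -0.0]
ft_force: [-0.6, 0.8, 0.3]
grip_width: 0.4
```

Request:
carry_out:
  motion:
    - [[0,0,-0.001],0]
    - [[0,0,-0.002],0]

```text
time: 5.6
position: [0.5928, -0.0615, 0.2588]
tool_rot: [-2.328, 2.109, -0.001]
ft_force: [1.2, -0.2, 2.2]
grip_width: 0.396
```

```bash
python3 - <<'E'
from h import *
C=cams(); s=get_state(); print(s["time"],s["position"],s["ft_force"])
a=C["scene"]["pixels"][170:270,180:300]
cv2.imwrite("pics/p3.png",cv2.resize(a,(720,600),interpolation=cv2.INTER_CUBIC))
E
```

```text
5.7 [ 0.59256689 -0.06149492  0.25869911] [0.87974821 0.22031964 0.31214164]
```

View pics/p3.png

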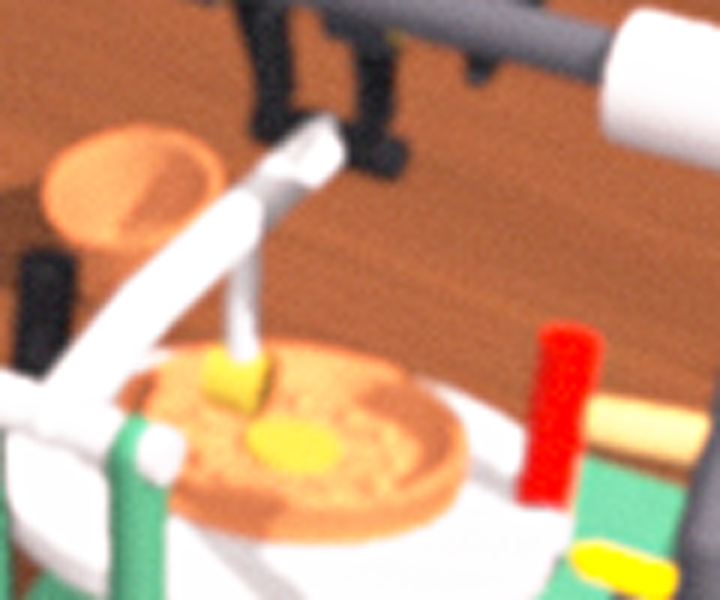

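```bash
python3 - <<'E'
from h import *
m=json.load(open("fit.json"))[:3]; c=eyes.get_image("scene")
for a in (0,.04,.08,.12,.16,.2,.489):
    P=M(np.array([arm(a,.2,.012),arm(a,.132,-.078),arm(a,.132,-.064)]),m); q=proj(P,c["mtx"],c["extrinsics"])
    print(a,P[0].round(4),"bar/rollerlow/rollerc in crop px",((q-[180,170])*6).round(0).tolist())
E
```

```text
0 [ 0.6055 -0.059   0.2423] bar/rollerlow/rollerc in crop px [[318.0, 224.0], [212.0, 481.0], [216.0, 449.0]]
0.04 [ 0.6028 -0.0593  0.2498] bar/rollerlow/rollerc in crop px [[320.0, 206.0], [217.0, 466.0], [221.0, 435.0]]
0.08 [ 0.6005 -0.0595  0.2575] bar/rollerlow/rollerc in crop px [[321.0, 189.0], [222.0, 451.0], [225.0, 421.0]]
0.12 [ 0.5984 -0.0597  0.2652] bar/rollerlow/rollerc in crop px [[322.0, 171.0], [227.0, 436.0], [229.0, 406.0]]
0.16 [ 0.5967 -0.0599  0.273 ] bar/rollerlow/rollerc in crop px [[323.0, 154.0], [232.0, 422.0], [233.0, 392.0]]
0.2 [ 0.5952 -0.06    0.2809] bar/rollerlow/rollerc in crop px [[323.0, 137.0], [236.0, 407.0], [236.0, 378.0]]
0.489 [ 0.5943 -0.0601  0.3386] bar/rollerlow/rollerc in crop px [[315.0, 22.0], [259.0, 301.0], [254.0, 277.0]]
```

```bash
python3 - <<'E'
from h import *
c=eyes.get_image("scene")
for z in (.377,.387,.397,.407):
    P=np.array([[.582+s*.0025,-.062+s*.025,z] for s in(-1,1)]); P[:,0]-=0
    print(z,((proj(P,c["mtx"],c["extrinsics"])-[110,0])/.6).round(0).tolist())
for z in (.2587,.269,.279,.289): print(z,((proj(np.array([[.5926,-.0865,z],[.5926,-.0365,z]]),c["mtx"],c["extrinsics"])-[180,170])*6).round(0).tolist())
E
```

```text
0.377 [[191.0, 256.0], [221.0, 268.0]]
0.387 [[191.0, 250.0], [220.0, 262.0]]
0.397 [[190.0, 243.0], [220.0, 256.0]]
0.407 [[190.0, 237.0], [219.0, 250.0]]
0.2587 [[276.0, 154.0], [380.0, 194.0]]
0.269 [[274.0, 135.0], [378.0, 175.0]]
0.279 [[272.0, 116.0], [377.0, 156.0]]
0.289 [[270.0, 97.0], [376.0, 137.0]]
```

The arm is at about 0.19 rad by bar and roller, and partly open fingertips sit some 20 mm above the nominal TCP. So the contact is real but not down yet, and I continue.

Request:
carry_out:
  motion:
    - [[0,0,-0.003],0]
    - [[0.001,0,-0.006],0]
    - [[0.001,0,-0.009],0]
    - [[0.002,0,-0.012],0]
    - [[0.002,0,-0.015],0]

```text
time: 6.3
position: [0.5947, -0.0614, 0.2434]
tool_rot: [-2.328, 2.109, -0.0]
ft_force: [0.9, -0.7, 0.3]
grip_width: 0.4
```

Request:
carry_out:
  motion:
    - [[0,0,-0.002],0]
    - [[0.001,0,-0.004],0]

```text
time: 6.5
position: [0.5953, -0.0615, 0.2396]
tool_rot: [2.328, -2.109, -0.001]
ft_force: [-0.8, -0.2, 0.7]
grip_width: 0.401
```

Request:
carry_out:
  motion:
    - [[0,0,-0.001],0]
    - [[0,0,-0.003],0]

```text
time: 6.7
position: [0.5958, -0.0615, 0.2369]
tool_rot: [-2.328, 2.109, -0.001]
ft_force: [0.5, -0.0, 1.0]
grip_width: 0.396
```

Request:
carry_out:
  motion:
    - [[0,0,-0.001],0]
    - [[0,0,-0.002],0]

```text
time: 6.9
position: [0.5957, -0.0615, 0.2349]
tool_rot: [-2.328, 2.109, -0.001]
ft_force: [1.2, 0.2, 1.5]
grip_width: 0.402
```

Request:
carry_out:
  motion:
    - [[0,0,-0.001],0]
    - [[0,0,-0.002],0]
    - [[0,0,-0.002],0]

```text
time: 7.2
position: [0.5954, -0.0615, 0.2326]
tool_rot: [2.328, -2.109, -0.0]
ft_force: [1.0, 0.1, 0.4]
grip_width: 0.397
```

Request:
carry_out:
  motion:
    - [[0,0,-0.001],0]
    - [[0,0,-0.002],0]
    - [[0,0,-0.002],0]

```text
time: 7.5
position: [0.5954, -0.0615, 0.2306]
tool_rot: [2.328, -2.109, -0.0]
ft_force: [0.3, -1.2, 0.5]
grip_width: 0.405
```

```bash
python3 - <<'E'
from h import *
C=cams(); s=get_state(); print(s["time"],s["position"],s["ft_force"])
a=C["scene"]["pixels"][170:270,180:300]
cv2.imwrite("pics/p4.png",cv2.resize(a,(720,600),interpolation=cv2.INTER_CUBIC))
E
```

```text
7.6 [ 0.59531047 -0.06154164  0.23060477] [ 0.21294963 -0.95837324  1.3550155 ]
```

View pics/p4.png

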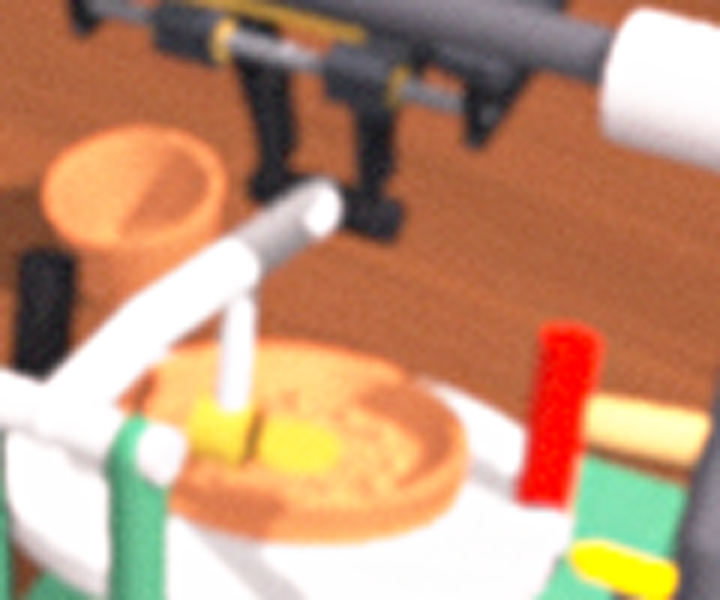

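Roller at (222,430) and bar at (325,203) give about 0.05 rad, so it is nearly down. A few more small steps.

Request:
carry_out:
  motion:
    - [[0,0,-0.001],0]
    - [[0,0,-0.002],0]
    - [[0,0,-0.002],0]

```text
time: 7.9
position: [0.5955, -0.0615, 0.2286]
tool_rot: [2.328, -2.109, -0.0]
ft_force: [-0.1, 0.1, 1.3]
grip_width: 0.399
```

Request:
carry_out:
  motion:
    - [[0,0,-0.001],0]
    - [[0,0,-0.002],0]
    - [[0,0,-0.002],0]

```text
time: 8.2
position: [0.5954, -0.0615, 0.2266]
tool_rot: [2.328, -2.109, -0.0]
ft_force: [0.9, 0.2, 1.0]
grip_width: 0.4
```

Request:
carry_out:
  motion:
    - [[0,0,-0.001],0]
    - [[0,0,-0.002],0]
    - [[0,0,-0.002],0]

```text
time: 8.5
position: [0.5954, -0.0615, 0.2246]
tool_rot: [2.328, -2.109, -0.0]
ft_force: [-0.3, 0.2, 0.9]
grip_width: 0.396
```

Request:
carry_out:
  motion:
    - [[0,0,-0.001],0]
    - [[0,0,-0.002],0]
    - [[0,0,-0.002],0]

```text
time: 8.8
position: [0.5957, -0.0615, 0.2231]
tool_rot: [-2.328, 2.109, -0.001]
ft_force: [1.0, 0.5, 1.9]
grip_width: 0.4
```

Request:
carry_out:
  motion:
    - [[0,0,-0.001],0]
    - [[0,0,-0.002],0]
    - [[0,0,-0.002],0]

```text
time: 9.1
position: [0.5959, -0.0615, 0.2225]
tool_rot: [-2.328, 2.109, -0.003]
ft_force: [-1.5, 0.5, 8.2]
grip_width: 0.4
```

```bash
python3 - <<'E'
from h import *
p=cv2.imread("pics/p3.png")
def mask(img):
    h=cv2.cvtColor(img,cv2.COLOR_BGR2HSV); return cv2.inRange(h,(20,150,120),(32,255,255))
c=eyes.get_image("scene"); img=c["pixels"]; s=get_state(); print(s["time"],s["position"],s["ft_force"])
a=cv2.resize(img[170:270,180:300],(720,600),interpolation=cv2.INTER_CUBIC); cv2.imwrite("pics/p5.png",a)
for q in (p,cv2.imread("pics/p4.png"),a):
    n,l,st,ce=cv2.connectedComponentsWithStats(mask(q)); print([(st[i].tolist(),ce[i].round(1).tolist()) for i in range(1,n) if st[i][4]>800])
b=cv2.imread("pics/p4.png")
w=b[160:330,190:345]  # arm's front end
for q in(a,): r=cv2.matchTemplate(q,w,cv2.TM_CCOEFF_NORMED); print(cv2.minMaxLoc(r))
E
```

```text
9.15 [ 0.59591464 -0.06146307  0.2225278 ] [-0.73726541  0.64989896  8.40209064]
[([201, 347, 67, 65, 2299], [233.8, 381.7]), ([245, 417, 94, 56, 3750], [290.2, 445.6]), ([572, 545, 107, 55, 3720], [627.1, 572.3])]
[([189, 399, 66, 65, 2358], [219.3, 433.0]), ([258, 417, 81, 55, 3334], [295.7, 447.1]), ([572, 545, 108, 55, 3708], [627.0, 572.3])]
[([189, 411, 61, 66, 2292], [216.7, 447.5]), ([257, 420, 83, 54, 3416], [295.3, 447.1]), ([572, 545, 107, 55, 3711], [627.1, 572.4])]
(-0.5593856573104858, 0.9810834527015686, (16, 187), (190, 173))
```

The force has risen to 8 N and the TCP is held up, with the roller at the height expected for 0.01 rad. So the roller is on the rim. One small extra press, then back off.

Request:
carry_out:
  motion:
    - [[0,0,-0.001],0]
    - [[0,0,-0.0015],0]
    - [[0,0,-0.0015],0]

```text
time: 9.45
position: [0.596, -0.0615, 0.2222]
tool_rot: [-2.328, 2.108, -0.004]
ft_force: [-2.7, 0.7, 12.8]
grip_width: 0.395
```

```bash
python3 - <<'E'
from h import *
c=eyes.get_image("scene")
img=cv2.imread("pics/scene0.png"); g=img.max(2)
d=(g<60)
for col in range(126,184,3): r=np.where(d[60:125,col])[0]; print(col,(r.min()+60,r.max()+60) if len(r) else None,end=" ")
print()
j=np.array([.449,-.892,0])
for o in(0,.01,.02,.03,.04):
    P=np.array([[.292,-.58,.19+o]]*2)+np.array([-.051*j,.051*j]); print(o,proj(P,c["mtx"],c["extrinsics"]).round(1).tolist())
E
```

```text
126 (np.int64(73), np.int64(118)) 129 (np.int64(71), np.int64(119)) 132 (np.int64(73), np.int64(121)) 135 (np.int64(71), np.int64(122)) 138 (np.int64(60), np.int64(120)) 141 (np.int64(60), np.int64(119)) 144 (np.int64(60), np.int64(76)) 147 (np.int64(60), np.int64(77)) 150 (np.int64(60), np.int64(77)) 153 (np.int64(60), np.int64(78)) 156 (np.int64(60), np.int64(77)) 159 (np.int64(60), np.int64(77)) 162 (np.int64(65), np.int64(74)) 165 (np.int64(82), np.int64(96)) 168 (np.int64(91), np.int64(105)) 171 (np.int64(82), np.int64(86)) 174 (np.int64(82), np.int64(85)) 177 (np.int64(79), np.int64(81)) 180 None 183 None 
0 [[170.2, 114.1], [140.5, 113.4]]
0.01 [[169.7, 111.5], [139.9, 110.8]]
0.02 [[169.2, 108.9], [139.2, 108.1]]
0.03 [[168.7, 106.2], [138.6, 105.5]]
0.04 [[168.2, 103.6], [137.9, 102.8]]
```

Lifting off. Then I back away, turn the jaws along machine x and open fully, to push red onward with the front finger's outer face.

Request:
carry_out:
  motion:
    - [[0,0,0.01],0]
    - [[0,0,0.03],0]
    - [[-0.02,0,0.045],0]
    - [[-0.05,0.01,0.045],0.15]

```text
time: 9.9
position: [0.5463, -0.0529, 0.2654]
tool_rot: [-2.48, 1.927, -0.002]
ft_force: [-0.0, 0.3, 0.5]
grip_width: 0.399
```

Request:
carry_out:
  motion:
    - [[-0.04,0.01,0],0.15]
    - [[-0.069,0.02,0],0.3]
    - [[-0.069,0.03,0],0.45]
    - [[-0.069,0.03,0],0.6]
    - [[-0.069,0.04,0],0.75]
    - [[-0.069,0.05,0],0.9]
    - [[-0.065,0.06,0],1.05]
    - [[-0.06,0.07,0],1.2]
    - [[-0.06,0.082,0],1.35]
    - [[-0.06,0.082,-0.03],1.421]
    - [[-0.06,0.082,-0.07],1.421]
    - [[-0.06,0.082,-0.11],1.421]
    - [[-0.06,0.082,-0.117],1.421]
    - [[-0.06,0.082,-0.117],1.421]
  grip: -1
  squeeze: 50

```text
time: 11.3
position: [0.4843, 0.0304, 0.1465]
tool_rot: [-3.137, -0.156, 0.005]
ft_force: [0.6, 0.1, 0.8]
grip_width: 0.999
```

```bash
python3 - <<'E'
from h import *
C=cams(); s=get_state(); print(s["time"],s["position"],s["tool_rot"],s["ft_force"],s["joint_positions"].round(2))
a=C["scene"]["pixels"][90:290,150:350]; b=C["top"]["pixels"][110:270,210:370]
cv2.imwrite("pics/p6.png",np.hstack([cv2.resize(a,(400,400),interpolation=cv2.INTER_CUBIC),cv2.resize(b,(400,400),interpolation=cv2.INTER_CUBIC)]))
E
```

```text
11.4 [0.48671617 0.03060497 0.14911306] [3.137681   0.15532337 0.0038025 ] [-0.17583305  0.35745995 -0.77438831] [ 0.45  0.02 -0.57  1.88  0.01  1.24 -0.03]
```

View pics/p6.png

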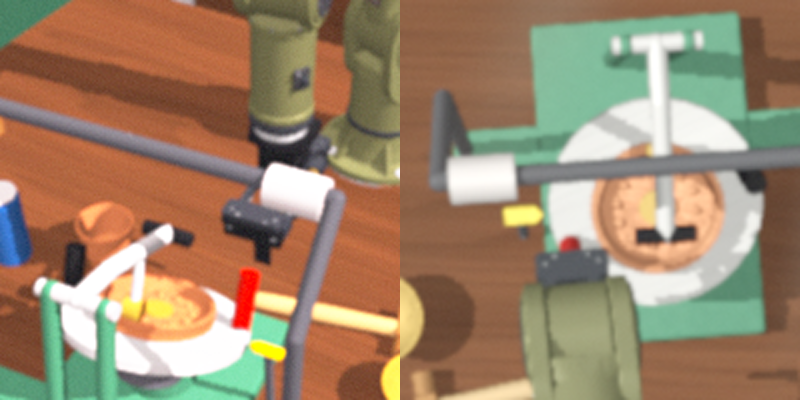

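The front finger stands just before the red handle (fingertip at 263,258 in the left half, handle top at 248,270), and the roller sits on the rim. Pushing.

Request:
carry_out:
  motion:
    - [[0.01,0.001,0.0],0]
    - [[0.02,0.003,0.002],0]
    - [[0.028,0.005,0.006],0]
    - [[0.036,0.007,0.01],0]
    - [[0.044,0.009,0.013],0]
    - [[0.052,0.011,0.016],0]
    - [[0.06,0.0125,0.018],0]
    - [[0.06,0.0125,0.018],0]

```text
time: 12.2
position: [0.5466, 0.0437, 0.1662]
tool_rot: [-3.137, -0.156, -0.001]
ft_force: [-1.2, 0.8, 0.5]
grip_width: 1.0
```

```bash
cat >> h.py <<'E'
def wheel(guess,who=0):
    """wheel angle from the red handle's mask, both views"""
    C=cams(); m=json.load(open("fit.json"))[:3]; out=[]
    for k in C:
        hsv=cv2.cvtColor(C[k]["pixels"],cv2.COLOR_BGR2HSV); mk=cv2.inRange(hsv,(0,200,110),(4,255,255))|cv2.inRange(hsv,(176,200,110),(180,255,255))
        n_,l,st,ce=cv2.connectedComponentsWithStats(mk)
        h0=proj(M(hub,m),C[k]["mtx"],C[k]["extrinsics"])[0]
        L=[ce[i] for i in range(1,n_) if st[i][4]>12 and np.linalg.norm(ce[i]-h0)<75]
        if not L: out.append((k,None)); continue
        f=lambda p,c:(proj(M(handle(p[0],.045),m),C[k]["mtx"],C[k]["extrinsics"])[0]-c)
        r=[least_squares(f,[guess],args=(c,)) for c in L]; r=min(r,key=lambda q:q.cost); out.append((k,round(float(r.x[0]),3),round(float(r.cost),1)))
    return C,out
E
python3 - <<'E'
from h import *
C,o=wheel(0); s=get_state(); print(o,s["time"],s["position"],s["ft_force"],s["grip_width"])
cv2.imwrite("pics/p7.png",np.hstack([C[k]["pixels"] for k in C]))
E
```

```text
[('scene', -0.045, 0.2), ('top', None)] 12.3 [0.5464588  0.04342396 0.16571944] [ 0.55824187  0.37972117 -0.87077727] 0.9960120495304134
```

Request:
carry_out:
  motion:
    - [[0.008,0.0005,0.004],0]
    - [[0.016,0.0005,0.008],0]
    - [[0.024,0,0.012],0]
    - [[0.033,-0.001,0.016],0]
    - [[0.033,-0.001,0.016],0]

```text
time: 12.8
position: [0.5791, 0.0414, 0.1808]
tool_rot: [-3.138, -0.154, 0.001]
ft_force: [-0.7, -0.6, 0.2]
grip_width: 1.0
```

```bash
python3 - <<'E'
from h import *
C,o=wheel(0.2); s=get_state(); print(o,s["time"],s["position"],s["ft_force"],s["grip_width"])
a=C["scene"]["pixels"][110:290,160:340]; b=C["top"]["pixels"][110:270,220:380]
cv2.imwrite("pics/p8.png",np.hstack([cv2.resize(a,(400,400),interpolation=cv2.INTER_CUBIC),cv2.resize(b,(400,400),interpolation=cv2.INTER_CUBIC)]))
E
```

```text
[('scene', 0.334, 0.6), ('top', None)] 12.9 [0.57904936 0.04188494 0.18124966] [-1.25738701 -0.48666738  0.30928429] 0.9971573627144192
```

View pics/p8.png

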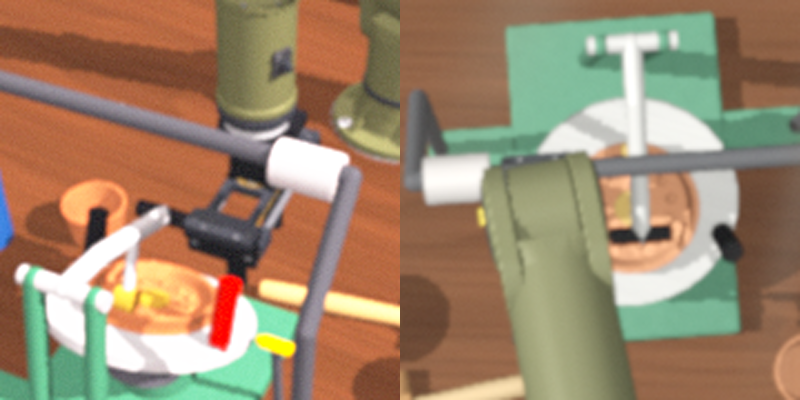

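Scene fit: red is at +0.33 rad, past the pointer, and black has come round to the right at (728,243). The gripper clears the hoop and the roller is down. Next I plan the black stroke.

```bash
cat >> h.py <<'E'
def shifts(cmd,pts):
    """cmd world x,y,z,yaw; pts machine x,y,z,yaw -> shifts"""
    m=json.load(open("fit.json"))[:3]
    for p in pts:
        w=M(p[:3],m)[0]; print([[round(float(v),3) for v in w-np.array(cmd[:3])],round(p[3]+m[2]-cmd[3],3)])
def grasp(psi,yaw): 
    c=np.cos(psi); return (-.0253-.0986*c,.108*np.sin(psi),.156-.044*c,yaw)
E
python3 - <<'E'
from h import *
print("A");shifts((.579,.0425,.1815,.098),[(-.14,.103,.2,0),(-.15,.06,.26,0),(-.14,-.07,.26,-.18),(-.07,-.101,.25,-.36),(-.066,-.1,.142,-.36)])
print("B")
g=[grasp(np.radians(p),y) for p,y in zip(np.linspace(-66,65,20),np.linspace(-.36,-2.2,20))]
c=M((-.066,-.1,.142),json.load(open("fit.json"))[:3])[0]
shifts((*c,-.36+.098),g)
E
```

```text
A
[[-0.077, -0.008, 0.019], -0.0]
[[-0.083, -0.052, 0.079], -0.0]
[[-0.061, -0.18, 0.079], -0.18]
[[0.012, -0.204, 0.069], -0.36]
[[0.016, -0.203, -0.04], -0.36]
B
[[0.0, 0.001, -0.004], np.float64(-0.0)]
[[-0.011, 0.006, -0.009], np.float64(-0.097)]
[[-0.021, 0.013, -0.013], np.float64(-0.194)]
[[-0.031, 0.02, -0.017], np.float64(-0.291)]
[[-0.04, 0.029, -0.02], np.float64(-0.387)]
[[-0.047, 0.039, -0.024], np.float64(-0.484)]
[[-0.054, 0.05, -0.026], np.float64(-0.581)]
[[-0.06, 0.062, -0.028], np.float64(-0.678)]
[[-0.064, 0.074, -0.029], np.float64(-0.775)]
[[-0.066, 0.086, -0.03], np.float64(-0.872)]
[[-0.068, 0.099, -0.03], np.float64(-0.968)]
[[-0.068, 0.112, -0.029], np.float64(-1.065)]
[[-0.066, 0.125, -0.028], np.float64(-1.162)]
[[-0.063, 0.138, -0.026], np.float64(-1.259)]
[[-0.059, 0.15, -0.024], np.float64(-1.356)]
[[-0.054, 0.161, -0.021], np.float64(-1.453)]
[[-0.047, 0.172, -0.017], np.float64(-1.55)]
[[-0.039, 0.181, -0.014], np.float64(-1.646)]
[[-0.03, 0.19, -0.009], np.float64(-1.743)]
[[-0.02, 0.197, -0.005], np.float64(-1.84)]
```

Request:
carry_out:
  motion:
    - [[-0.04,-0.004,0.005],0]
    - [[-0.077,-0.008,0.019],0]
    - [[-0.083,-0.03,0.055],0]
    - [[-0.083,-0.06,0.075],0]
    - [[-0.075,-0.1,0.075],-0.09]
    - [[-0.065,-0.14,0.075],-0.18]
    - [[-0.061,-0.18,0.06],-0.27]
    - [[-0.03,-0.2,0.03],-0.36]
    - [[0.005,-0.204,0.02],-0.36]
    - [[0.012,-0.204,0.019],-0.36]
    - [[0.014,-0.204,0.0],-0.36]
    - [[0.016,-0.203,-0.02],-0.36]
    - [[0.016,-0.203,-0.04],-0.36]
    - [[0.016,-0.203,-0.04],-0.36]
    - [[0.016,-0.203,-0.04],-0.36]
  grip: -1

```text
time: 14.4
position: [0.5948, -0.1607, 0.1424]
tool_rot: [3.115, -0.408, 0.002]
ft_force: [0.7, -0.8, 0.9]
grip_width: 1.003
```

Request:
carry_out:
  motion:
    - [[0,0,0],0]
    - [[0,0,0],0]
    - [[0,0,0],0]
    - [[0,0,0],0]
    - [[0,0,0],0]
    - [[0,0,0],0]
    - [[0,0,0],0]
  grip: 1
  squeeze: 30

```text
time: 15.1
position: [0.596, -0.1613, 0.1415]
tool_rot: [3.115, -0.409, 0.006]
ft_force: [6.8, -2.1, -2.8]
grip_width: 0.448
```

```bash
python3 - <<'E'
from h import *
C,o=wheel(0.4); s=get_state(); print(o,s["time"],s["position"],s["ft_force"],s["torque"],s["grip_width"])
E
```

```text
[('scene', 0.357, 0.1), ('top', None)] 15.2 [ 0.59721941 -0.16161919  0.14187291] [ 5.76199638 -1.52711701 -3.96708432] [-0.40213679 -1.67719782 -0.0494467 ] 0.36805888351026106
```

Gripped: opening 32 mm, the slant of the handle, with low forces. Turning black through the downhill side.

Request:
carry_out:
  motion:
    - [[0,0.001,-0.004],0]
    - [[-0.011,0.006,-0.009],-0.097]
    - [[-0.021,0.013,-0.013],-0.194]
    - [[-0.031,0.02,-0.017],-0.291]
    - [[-0.04,0.029,-0.02],-0.387]
    - [[-0.047,0.039,-0.024],-0.484]
    - [[-0.054,0.05,-0.026],-0.581]
    - [[-0.06,0.062,-0.028],-0.678]

```text
time: 16.0
position: [0.5359, -0.1031, 0.1156]
tool_rot: [2.794, -1.43, 0.011]
ft_force: [0.7, -5.8, 6.0]
grip_width: 0.329
```

```bash
python3 - <<'E'
from h import *
C,o=wheel(1.1); s=get_state(); print(o,s["time"],s["position"],s["ft_force"],s["torque"],s["grip_width"])
E
```

```text
[('scene', 1.221, 0.4), ('top', None)] 16.1 [ 0.53397374 -0.09854877  0.11501361] [-5.35225211  1.60730354  8.32211346] [-0.30769341  0.67946803 -0.25768693] 0.33424143597906053
```

The wheel is at 1.22, on track. Continuing.

Request:
carry_out:
  motion:
    - [[-0.004,0.012,-0.001],-0.097]
    - [[-0.006,0.024,-0.002],-0.194]
    - [[-0.008,0.037,-0.002],-0.29]
    - [[-0.008,0.05,-0.001],-0.387]
    - [[-0.006,0.063,0.0],-0.484]
    - [[-0.003,0.076,0.002],-0.581]
    - [[0.001,0.088,0.004],-0.678]
    - [[0.006,0.099,0.007],-0.775]
    - [[0.013,0.11,0.011],-0.872]
    - [[0.021,0.119,0.014],-0.968]
    - [[0.03,0.128,0.019],-1.065]
    - [[0.04,0.135,0.023],-1.162]
    - [[0.04,0.135,0.023],-1.162]

```text
time: 17.4
position: [0.5772, 0.0357, 0.1374]
tool_rot: [-1.559, 2.723, -0.004]
ft_force: [3.4, -3.4, 0.7]
grip_width: 0.341
```

```bash
python3 - <<'E'
from h import *
C,o=wheel(2.7); s=get_state(); print(o,s["time"],s["position"],s["ft_force"],s["torque"],s["grip_width"],s["joint_positions"].round(2))
cv2.imwrite("pics/q1.png",C["scene"]["pixels"])
# release/pushing path: cmd now
m=json.load(open("fit.json"))[:3]; c=M((-.066,-.1,.142),m)[0]+[-.02,.197,-.005]; print(c)
cy=-.36+.098-1.84
shifts((*c,cy),[(-.1,.095,.24,-2.2),(-.165,.101,.24,-3.14+1.57),(-.165,.101,.145,-.0)])
E
```

```text
[('scene', 2.938, 3.6), ('top', None)] 17.5 [0.57719334 0.03567376 0.13734852] [ 4.81600397 -2.32987238  0.75045316] [ 0.4955488  -1.68091968  0.37013104] 0.33658900028057553 [ 0.22  0.22 -0.38  1.7   0.09  1.23 -2.27]
[0.57506283 0.0365046  0.137     ]
[[-0.033, -0.006, 0.103], -0.0]
[[-0.098, -0.007, 0.103], 0.63]
[[-0.098, -0.007, 0.008], 2.2]
```

Red is half hidden now, so that fit is weak. Tool pose and grip give about 2.70. Release, rise, turn the jaws back, and come down before black.

Request:
carry_out:
  motion:
    - [[0,0,0],0]
    - [[0,0,0],0]
    - [[0,0,0],0]
    - [[0,0,0],0]
    - [[0,0,0.03],0]
    - [[-0.003,0,0.07],0]
    - [[-0.02,-0.003,0.1],0.1]
    - [[-0.06,-0.006,0.103],0.25]
    - [[-0.098,-0.007,0.103],0.4]
    - [[-0.098,-0.007,0.103],0.55]
    - [[-0.098,-0.007,0.103],0.7]
    - [[-0.098,-0.007,0.103],0.85]
    - [[-0.098,-0.007,0.103],1.0]
    - [[-0.098,-0.007,0.103],1.15]
    - [[-0.098,-0.007,0.103],1.3]
    - [[-0.098,-0.007,0.103],1.45]
    - [[-0.098,-0.007,0.103],1.6]
    - [[-0.098,-0.007,0.103],1.75]
    - [[-0.098,-0.007,0.09],1.9]
    - [[-0.098,-0.007,0.07],2.05]
  grip: -1
  squeeze: 50

```text
time: 19.5
position: [0.4769, 0.0293, 0.2068]
tool_rot: [-3.141, 0.07, -0.003]
ft_force: [-1.1, -0.5, -0.1]
grip_width: 1.001
```

Request:
carry_out:
  motion:
    - [[0,0,-0.03],0.15]
    - [[0,0,-0.062],0.15]
    - [[0,0,-0.062],0.15]

```text
time: 19.8
position: [0.4724, 0.0289, 0.14]
tool_rot: [-3.137, -0.156, 0.014]
ft_force: [0.4, 0.1, -0.6]
grip_width: 0.997
```

```bash
python3 - <<'E'
from h import *
C,o=wheel(2.7); s=get_state(); print(o,s["time"],s["position"],s["tool_rot"],s["ft_force"],s["grip_width"])
a=C["scene"]["pixels"][110:290,160:340]; cv2.imwrite("pics/q2.png",cv2.resize(a,(540,540),interpolation=cv2.INTER_CUBIC))
c=np.array([.5751-.098,.0365-.007,.145])
def push(psi): # lead .061
    k=np.cos(psi); return (-.0327-.0986*k-.061,.108*np.sin(psi),.161-.044*k,0)
shifts((*c,.098),[push(np.radians(p)) for p in (64,70,75,80,85,90,95,100,105,109)])
E
```

```text
[('scene', 2.94, 3.5), ('top', None)] 19.9 [0.47607833 0.02913662 0.14449366] [-3.13757796e+00 -1.55498162e-01  1.80586059e-03] [ 0.67769553 -0.25440227  0.75814137] 0.9950386134278532
[[0.028, -0.001, -0.003], -0.0]
[[0.037, 0.005, 0.001], -0.0]
[[0.045, 0.008, 0.005], -0.0]
[[0.053, 0.011, 0.008], -0.0]
[[0.062, 0.013, 0.012], -0.0]
[[0.07, 0.014, 0.016], -0.0]
[[0.079, 0.015, 0.02], -0.0]
[[0.087, 0.014, 0.024], -0.0]
[[0.096, 0.013, 0.027], -0.0]
[[0.103, 0.012, 0.03], -0.0]
```

Request:
carry_out:
  motion:
    - [[0.014,0,0.001],0]
    - [[0.028,0,0.002],0]
    - [[0.037,0.004,0.004],0]
    - [[0.045,0.008,0.008],0]
    - [[0.053,0.011,0.012],0]
    - [[0.062,0.013,0.016],0]
    - [[0.07,0.014,0.02],0]
    - [[0.079,0.014,0.024],0]
    - [[0.087,0.014,0.028],0]
    - [[0.096,0.013,0.032],0]
    - [[0.103,0.012,0.036],0]
    - [[0.103,0.012,0.036],0]

```text
time: 21.1
position: [0.5803, 0.0406, 0.1817]
tool_rot: [3.138, 0.154, 0.002]
ft_force: [-1.1, -0.5, -1.0]
grip_width: 1.0
```

```bash
python3 - <<'E'
from h import *
C,o=wheel(3.5); s=get_state(); print(o,s["time"],s["position"],s["ft_force"],s["grip_width"])
a=C["scene"]["pixels"][110:290,160:340]; b=C["top"]["pixels"][110:270,220:380]
cv2.imwrite("pics/q3.png",np.hstack([cv2.resize(a,(400,400),interpolation=cv2.INTER_CUBIC),cv2.resize(b,(400,400),interpolation=cv2.INTER_CUBIC)]))
E
```

```text
[('scene', 3.559, 13.2), ('top', None)] 21.2 [0.58029892 0.04092746 0.18157768] [-2.06917288  0.81291361  0.75585447] 0.9983631636624641
```

View pics/q3.png

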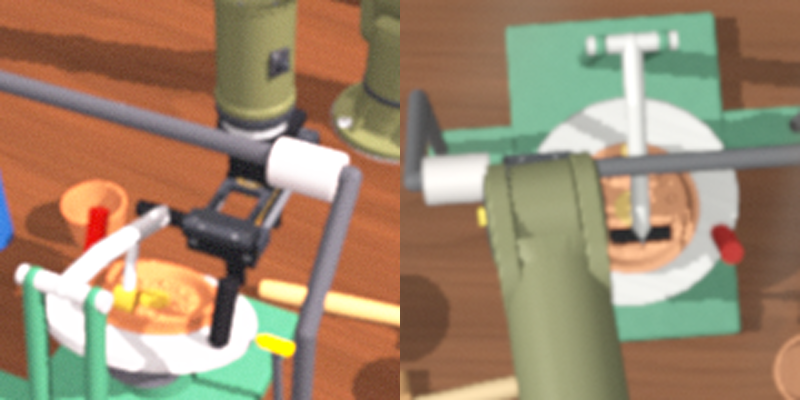

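Black is pushed past the pointer and red has come round to the right at (728,243), the same spot black was in before. The roller is still on the rim. I repeat the stroke with red.

Request:
carry_out:
  motion:
    - [[-0.04,-0.004,0.005],0]
    - [[-0.077,-0.008,0.019],0]
    - [[-0.083,-0.03,0.055],0]
    - [[-0.083,-0.06,0.075],0]
    - [[-0.075,-0.1,0.075],-0.09]
    - [[-0.065,-0.14,0.075],-0.18]
    - [[-0.061,-0.18,0.06],-0.27]
    - [[-0.03,-0.199,0.03],-0.36]
    - [[0.005,-0.203,0.02],-0.36]
    - [[0.012,-0.203,0.019],-0.36]
    - [[0.014,-0.203,0.0],-0.36]
    - [[0.015,-0.202,-0.02],-0.36]
    - [[0.015,-0.202,-0.039],-0.36]
    - [[0.015,-0.202,-0.039],-0.36]
    - [[0.015,-0.202,-0.039],-0.36]
  grip: -1

```text
time: 22.7
position: [0.5951, -0.1607, 0.1428]
tool_rot: [3.115, -0.408, 0.003]
ft_force: [1.0, 1.1, 1.5]
grip_width: 1.003
```

Request:
carry_out:
  motion:
    - [[0,0,0],0]
    - [[0,0,0],0]
    - [[0,0,0],0]
    - [[0,0,0],0]
    - [[0,0,0],0]
    - [[0,0,0],0]
    - [[0,0,0],0]
    - [[0,0,0],0]
  grip: 1
  squeeze: 30

```text
time: 23.5
position: [0.597, -0.1616, 0.1417]
tool_rot: [3.114, -0.409, 0.009]
ft_force: [5.5, -1.4, -3.1]
grip_width: 0.371
```

Request:
carry_out:
  motion:
    - [[0,0.001,-0.004],0]
    - [[-0.011,0.006,-0.009],-0.097]
    - [[-0.021,0.013,-0.013],-0.194]
    - [[-0.031,0.02,-0.017],-0.291]
    - [[-0.04,0.029,-0.02],-0.387]
    - [[-0.047,0.039,-0.024],-0.484]
    - [[-0.054,0.05,-0.026],-0.581]
    - [[-0.06,0.062,-0.028],-0.678]
    - [[-0.064,0.074,-0.029],-0.775]
    - [[-0.066,0.086,-0.03],-0.872]
    - [[-0.068,0.099,-0.03],-0.968]
    - [[-0.068,0.112,-0.029],-1.065]
    - [[-0.066,0.125,-0.028],-1.162]
    - [[-0.063,0.138,-0.026],-1.259]
    - [[-0.059,0.15,-0.024],-1.356]
    - [[-0.054,0.161,-0.021],-1.453]
    - [[-0.047,0.172,-0.017],-1.55]
    - [[-0.039,0.181,-0.014],-1.646]
    - [[-0.03,0.19,-0.009],-1.743]
    - [[-0.02,0.197,-0.005],-1.84]

```text
time: 25.5
position: [0.5735, 0.0336, 0.1361]
tool_rot: [1.553, -2.726, 0.002]
ft_force: [-5.2, -6.4, 4.1]
grip_width: 0.336
```

Request:
carry_out:
  motion:
    - [[0,0,0],0]
    - [[0,0,0],0]
    - [[0,0,0],0]
    - [[0,0,0],0]
    - [[0,0,0.03],0]
    - [[-0.003,0,0.07],0]
    - [[-0.02,-0.003,0.1],0.1]
    - [[-0.06,-0.006,0.103],0.25]
    - [[-0.098,-0.007,0.103],0.4]
    - [[-0.098,-0.007,0.103],0.55]
    - [[-0.098,-0.007,0.103],0.7]
    - [[-0.098,-0.007,0.103],0.85]
    - [[-0.098,-0.007,0.103],1.0]
    - [[-0.098,-0.007,0.103],1.15]
    - [[-0.098,-0.007,0.103],1.3]
    - [[-0.098,-0.007,0.103],1.45]
    - [[-0.098,-0.007,0.103],1.6]
    - [[-0.098,-0.007,0.103],1.75]
    - [[-0.098,-0.007,0.09],1.9]
    - [[-0.098,-0.007,0.07],2.05]
  grip: -1
  squeeze: 50

```text
time: 27.5
position: [0.477, 0.0292, 0.2069]
tool_rot: [-3.141, 0.069, -0.004]
ft_force: [0.9, -0.4, -0.5]
grip_width: 0.999
```

Request:
carry_out:
  motion:
    - [[0,0,-0.03],0.15]
    - [[0,0,-0.062],0.15]
    - [[0,0,-0.062],0.15]

```text
time: 27.8
position: [0.4726, 0.0287, 0.1401]
tool_rot: [3.138, 0.156, -0.014]
ft_force: [-0.3, -0.2, -0.1]
grip_width: 1.001
```

```bash
python3 - <<'E'
from h import *
C,o=wheel(-.4); s=get_state(); print(o,s["time"],s["position"],s["tool_rot"],s["ft_force"],s["grip_width"])
E
```

```text
[('scene', -0.44, 0.0), ('top', None)] 27.9 [0.47610636 0.02904566 0.14454798] [-3.13770014e+00 -1.55492968e-01  1.36621831e-03] [0.08408282 0.18119964 0.61312765] 1.0027573606490414
```

Red is at -0.44 (one turn on, 5.84). Pushing it up to the pointer, stopping just short to measure.

Request:
carry_out:
  motion:
    - [[0.014,0,0.001],0]
    - [[0.028,0,0.002],0]
    - [[0.037,0.004,0.004],0]
    - [[0.045,0.008,0.008],0]
    - [[0.053,0.011,0.012],0]
    - [[0.06,0.013,0.016],0]
    - [[0.066,0.014,0.018],0]
    - [[0.069,0.014,0.02],0]
    - [[0.069,0.014,0.02],0]

```text
time: 28.8
position: [0.5451, 0.0431, 0.1657]
tool_rot: [-3.138, -0.155, 0.001]
ft_force: [-4.2, -0.4, -1.1]
grip_width: 0.997
```

```bash
python3 - <<'E'
from h import *
C,o=wheel(0); s=get_state(); print(o,s["time"],s["position"],s["ft_force"])
C,o=wheel(0); print(o)
E
```

```text
[('scene', -0.06, 0.1), ('top', None)] 28.9 [0.54529398 0.04311743 0.16548931] [-4.47260261 -0.40942362  1.91299421]
[('scene', -0.058, 0.1), ('top', None)]
```

Request:
carry_out:
  motion:
    - [[0.003,0,0.001],0]
    - [[0.0045,0,0.002],0]
    - [[0.0045,0,0.002],0]

```text
time: 29.3
position: [0.5495, 0.0429, 0.1672]
tool_rot: [3.138, 0.155, -0.001]
ft_force: [-6.5, -0.8, 3.6]
grip_width: 1.001
```

Request:
carry_out:
  motion:
    - [[-0.02,-0.002,0],0]
    - [[-0.06,-0.006,0.01],0]
    - [[-0.09,-0.03,0.06],0]
    - [[-0.1,-0.08,0.08],0]
    - [[-0.1,-0.13,0.08],0]
    - [[-0.1,-0.18,0.08],0]
    - [[-0.1,-0.23,0.08],0]
    - [[-0.1,-0.25,0.08],0]
    - [[-0.1,-0.25,0.08],0]

```text
time: 30.2
position: [0.4498, -0.2136, 0.2473]
tool_rot: [3.135, 0.141, 0.005]
ft_force: [0.0, -0.1, -1.0]
grip_width: 0.998
```

```bash
python3 - <<'E'
import h
from h import *
C,o=wheel(0); s=get_state(); print(o,s["time"],s["position"],s["ft_force"])
for k in C: cv2.imwrite(f"pics/f_{k}.png",C[k]["pixels"])
# bias on the first pictures (fit gave -.372)
D={k:dict(C[k],pixels=cv2.imread(f"pics/{k}0.png")) for k in C}; h.cams=lambda:D; print(wheel(-.3)[1])
a=C["scene"]["pixels"][130:300,160:330]; b=C["top"]["pixels"][110:250,220:360]
cv2.imwrite("pics/q4.png",np.hstack([cv2.resize(a,(400,400),interpolation=cv2.INTER_CUBIC),cv2.resize(b,(400,400),interpolation=cv2.INTER_CUBIC)]))
E
```

```text
[('scene', 0.014, 0.0), ('top', None)] 30.3 [ 0.4508792  -0.20771329  0.24696803] [ 0.88642101  0.79507634 -0.08713847]
[('scene', -0.401, 0.1), ('top', None)]
```

View pics/q4.png

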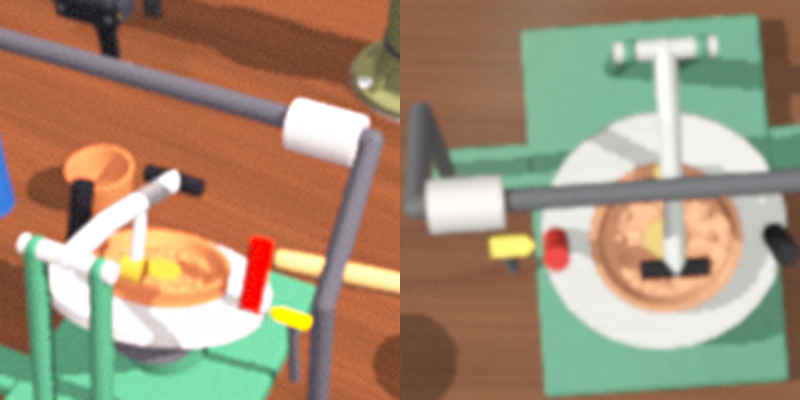

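Red stands at the pointer (pointer tip at 535,246, red handle base at 556,238 in the right half). Last numeric checks: angle from both views, and the roller's and bystanders' pixels against the earlier pictures.

```bash
python3 - <<'E'
from h import *
C=cams(); m=json.load(open("fit.json"))[:3]
px={"top":[(274.4,199.8),(274.4,193)],"scene":[(270.7,232),(267,260.3)]}
for k in px:
    f=lambda p:(proj(M(np.array([handle(p[0],.08),handle(p[0],0)]),m),C[k]["mtx"],C[k]["extrinsics"])-px[k]).ravel()
    r=least_squares(f,[0]); print(k,r.x,r.fun.round(1))
# centroid method w/ looser red mask in top, now and at start
for t in("top0","f_top"):
    img=cv2.imread(f"pics/{t}.png"); hsv=cv2.cvtColor(img,cv2.COLOR_BGR2HSV); mk=cv2.inRange(hsv,(0,170,80),(5,255,255))|cv2.inRange(hsv,(172,150,80),(180,255,255))
    mk[:,:255]=0; mk[:,300:]=0; mk[:170]=0; mk[225:]=0; y,x=np.nonzero(mk); c=np.array([x.mean(),y.mean()]); print(t,len(x),c)
    f=lambda p:proj(M(handle(p[0],.05),m),C["top"]["mtx"],C["top"]["extrinsics"])[0]-c
    print(least_squares(f,[-.2]).x)
a=cv2.resize(C["scene"]["pixels"][170:270,180:300],(720,600),interpolation=cv2.INTER_CUBIC)
for q in(cv2.imread("pics/p5.png"),a):
    hh=cv2.inRange(cv2.cvtColor(q,cv2.COLOR_BGR2HSV),(20,150,120),(32,255,255)); n_,l,st,ce=cv2.connectedComponentsWithStats(hh); print([(st[i].tolist(),ce[i].round(1).tolist()) for i in range(1,n_) if st[i][4]>800])
A=cv2.imread("pics/top0.png").astype(int);B=C["top"]["pixels"].astype(int)
for nm,(x,y,w,h) in dict(mallet=(212,250,88,40),pot=(368,242,35,32),oil=(412,218,35,26),bowl=(180,218,42,40)).items(): print(nm,np.abs(A-B)[y:y+h,x:x+w].mean().round(1))
E
```

```text
top [0.0531903] [ 0.   0.7 -0.7 -0.8]
scene [-0.00798258] [ 0.8 -0.4 -0.7  0.5]
top0 70 [277.62857143 211.74285714]
[-0.34732626]
f_top 63 [274.22222222 196.6984127 ]
[0.06963085]
[([189, 411, 61, 66, 2292], [216.7, 447.5]), ([257, 420, 83, 54, 3416], [295.3, 447.1]), ([572, 545, 107, 55, 3711], [627.1, 572.4])]
[([189, 412, 62, 65, 2319], [216.4, 447.3]), ([257, 419, 85, 53, 3543], [296.3, 446.6]), ([573, 545, 106, 55, 3703], [627.3, 572.4])]
mallet 1.5
pot 40.5
oil 3.7
bowl 1.5
```

```bash
python3 - <<'E'
from bench import ticket
print(ticket.close_job())
E
```

```text
the job is handed in; nothing more can be done
None
```

The job is done and handed in at about 30 s of the 72 s. The roller rests on the rim and the red handle stands at the pointer for the second time.

- **Roller:** I lowered the arm by its crossbar until it met the rim, with about 13 N on the bar at the end. In the last picture the roller had not moved from where it was at first contact.
- **Wheel:** I turned it clockwise in three strokes (red, black, red), from -0.37 to about 6.28 rad. The interface only turns the tool about the vertical, so I could not tilt the gripper. On the downhill side I gripped the handles, and past the hoop I pushed them with the outside of an open finger.
- **Final angle:** The two views disagree slightly, with red at -0.01 to +0.01 rad from one and +0.05 to +0.07 rad from the other. My estimate is about +0.03 rad past the pointer, which I left as it was.
- **Bystanders:** The mallet, oil can and bowl are unmoved in the top view. The final top-view check on the pot failed, probably because the arm hid it. In the other view it looks to be in its place, and the gripper stayed well above it.
- **Angle reading while turning:** The wheel angle read from pictures was unreliable while red was partly hidden on the right. I relied on the tool's position for that part.

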